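# Slide the chopping board out over the mixing bowl

## Robot

A 7-joint arm with a two-finger parallel gripper is mounted at the origin on the work surface. World frame = base frame: x ahead of the robot, y to its left, z up, the work surface at z = 0. Lengths are in m, angles in rad, forces in N, time in s.
With the tool pointing down it reaches from about 0.4 to 0.875 m from the base axis. Payload 4.4 kg.
Tool frame: the origin (TCP) lies midway between the tips of the shut fingers; the grasp point (between the pads) lies 19 mm behind it (arm.hold_point_z is the distance from the TCP to the grasp point, in m); z points along the fingers, y is the direction in which the jaws open and shut (so a half turn about z gives the same grasp; the last joint's range is limited). The gripper opens to 85 mm and grips with 20 to 120 N. Pads are 22 mm wide; open, the fingers measure 114 mm over their backs; the gripper's body (76 mm by 85 mm) begins 54 mm behind the grasp point. The pads swing forward as they close: fully open they stand 13 mm farther back than shut.
Start: joints at [-1.276, 0.628, 0.038, 1.517, -0.027, 0.996, -0.02], TCP at [0.229, 0.608, 0.231] pointing down, gripper open.
Joint ranges: [-3.06, 3.06], [-0.37, 2.12], [-1.25, 1.32], [0.18, 2.47], [-1.1, 4.24], [0.23, 1.98], [-2.94, 2.94]. Speed limits (rad/s): [2.57, 2.57, 3.14, 3.14, 3.14, 3.14, 3.14].

## Interface

Orientations are given as [roll, pitch, yaw] about the fixed x, y, z axes, in that order (R = Rz(yaw) Ry(pitch) Rx(roll)).
In Python, from station import monitor, viewer, job, arm gives the robot as it stands.
- The arm moves only by the tool step_arm, never from a script. Its argument "deltas" is a list of rows, each an object with "linear": the shift along the tool's x, y, z each as a share of 0.2 m, from -1 to 1, a list of three; "rot": the turn, a rotation vector about the tool's x, y, z each as a share of 360 degrees, from -1 to 1, a list of three; "jaw": the opening, from -1 (shut) to 1 (fully open). A call has 1 to 5 rows; each row is the pose to reach, as a shift and turn from the pose commanded when the call began, along the tool's axes at that moment, turning the shorter way round; what a row does not reach only later rows make up. A row lasts 1/10 s, in which the tool goes at most 50 mm and 8.59 degrees, less where a joint would pass 70% of its speed; a pose out of reach is approached as far as the arm can. A call with a number of a shift or a turn outside -1 to 1 is refused whole. A call with a gripper value outside its range is refused whole. The fingers move at their own pace and stop on an object; "newtons" is the grip in N (left out, the last holds). Time passes only in rows, so rows that repeat a pose let the fingers close. It gives the time, the measured TCP pose, the force and the opening at its end, in the units of the state.
- monitor.get_obs(): the state, without advancing time (a new reading comes with each control period).
- viewer.camera(name): name is "side" or "top" or "wrist"; returns a dict with "image" (480x640x3 uint8, red, green, blue), "vfov" (degrees; the focal length in pixels is half the picture's height over the tangent of half this angle, whatever the lens; pixels are square), "cx", "cy" (the principal point, pixels), "rvec" (rotation vector, rad) and "tvec" (3), from world to camera coordinates, as OpenCV has them; the wrist camera has in their place "hand_eye" (4x4, takes a point from camera to tool coordinates, whose origin is the TCP and whose axes are the flange's). Camera axes: x right, y down, z forward; pixel columns grow to the right and rows downward; lengths in m; the calibration is good to about 2 mm. A picture is of the moment at which its call begins: read the wrist's pose just before it. There is no depth.
- job.job_done(): hands the job in, once; it reports no verdict.
The state is a dict: "clock": time; "q": joint angles; "joint_velocities": joint speeds; "effort": joint torques, N m; "tcp_pos": TCP position; "eef_rot": TCP orientation; "wrist_force": force on the tool from outside, world axes, zero at the start; "moment": the same for the moment, N m; "finger_gap": finger opening in m.
Only numpy, scipy, OpenCV 4.12 (cv2) and the standard library are available. Lean on these libraries where they do the work, as an engineer would, in place of code of your own. Each camera call takes 0.05 s, during which the arm holds its last target.

## Task

Get the thin chopping board ready for scraping into the steel mixing bowl: push it back until its long edge lies flush against the ledge's upstand, and slide it along the ledge until its end hangs out over the bowl, about halfway between the bowl's near rim and its middle. Only push or slide the board with the fingertips or the outside of the fingers, never lift or tip it, and leave it lying flat on the ledge. Do not move the bowl, the crock, the bottles or the grater.

Things in the scene. Friction and masses are not known exactly. Their poses are not given: they have to be found in the camera images.
- ledge: Fixed stainless prep ledge; flat top 240 mm deep (its x) by 380 mm long (its y), 90 mm above the table. Origin: on the table under the top's centre; x to the back (away from the robot), y along the ledge to the left. An upstand 20 mm high, 12 mm thick runs along the whole back edge, its front face at x = +108 mm. Both short ends (y = -190, +190) and the front (x = -120) are open, without lips.
- board: Thin beech chopping board loose on the ledge: 170 mm (its x) by 280 mm (its y), 8 mm thick, corner radius 14 mm, 0.2 to 0.4 kg. Origin: centre of its underside. It starts within 0.14 rad of the ledge's axes, its back edge (x = +85) 2 to 5 cm off the upstand. Against the upstand its origin is at x = +23 mm in the ledge's frame.
- end_left (a point): Middle of the board's left short end (its +y end), at underside level, 140 mm from the board's origin; axes as the board's.
- end_right (a point): Middle of the board's right short end (its -y end), at underside level, 140 mm from the board's origin; axes as the board's.
- bowl: Loose round steel mixing bowl standing on the table just beyond one short end of the ledge (which end differs from start to start). Rim radius 90 mm, 72 mm high, so the rim is 18 mm below the ledge top. Origin: centre of its underside.
- crock: Loose squat white salt crock with a wooden lid and knob, 92 mm across, 108 mm high, standing beyond the other end of the ledge. Origin: centre of its underside. Leave it alone.
- bottle_oil: Loose amber glass swing-top bottle, 66 mm across, 205 mm high, standing behind the ledge. Origin: centre of its underside. Leave it alone.
- bottle_vinegar: Loose green glass swing-top bottle, 66 mm across, 205 mm high, standing behind the ledge. Origin: centre of its underside. Leave it alone.
- grater: Loose flat rasp grater, 320 mm long (its y), 38 mm wide, 18 mm high, steel blade and black handle, lying on the table in front of the ledge. Origin: on the table under the grater, 2 mm from mid-length. Leave it alone.
There are look-alikes about, which are no part of the job. What is shaped like the bowl but orange is not meant.

How it is judged:
By the outcome, as a careful person would: the job done as asked, in the order asked, and still so for the second after the job is handed in, with the robot touching nothing.
It also fails if it takes over 67 s, if anything falls off the work surface, if the arm or the gripper's body presses on something with over 40 N, if the wrist force passes 120 N, or if a joint passes its speed limit or range.

## Working session

There is one attempt and no reset: what is moved stays moved. The work goes in short steps, Python scripts to look and compute and a tool call to move; the robot and the scene stay as the last step left them, time stands still between calls to the robot, and variables do not carry over. Pictures are saved under pics/ and viewed, and the job is handed in when it is done.

Besides the shell and the picture viewer there is one more tool, called after ">>>" as a command line: name --argument value ..., lists and objects as JSON in quotes. step_arm: Moves the arm, as the interface text tells. Shift numbers are shares of 0.2 m and turn numbers shares of 360 degrees, none past 1 either way. Its arguments: {"type":"object","properties":{"deltas":{"type":"array","items":{"type":"object","properties":{"linear":{"type":"array","items":{"type":"number"}},"rot":{"type":"array","items":{"type":"number"}},"jaw":{"type":"number"}}}},"newtons":{"type":"number"}},"required":["deltas"]}

```bash
ls; mkdir -p pics; python3 - <<'E'
from station import monitor, viewer, job, arm
import cv2
o=monitor.get_obs(); print(o)
for n in("side","top"):
    c=viewer.camera(n); cv2.imwrite(f"pics/{n}0.png",c["image"][:,:,::-1]); print({k:v for k,v in c.items() if k!="image"})
E
```

```text
pics
{'clock': 0.0, 'q': array([-1.27581696,  0.62934789,  0.03842343,  1.51837155, -0.02701276,
        0.99629502, -0.02003656]), 'joint_velocities': array([ 0.00056386,  0.00159427, -0.00215256, -0.00060435,  0.00025322,
       -0.0010112 ,  0.00078625]), 'effort': array([ 1.20509165e-03, -5.63399649e+01,  1.22650959e+00, -1.93439752e+01,
        1.09279412e-02,  1.09306540e-02, -1.35363473e-05]), 'tcp_pos': array([0.22919042, 0.60758326, 0.23038647]), 'eef_rot': array([-3.13968808e+00,  3.82011366e-06,  2.78078469e+00]), 'wrist_force': array([ 0.5163376 , -0.44534467, -0.32458449]), 'moment': array([0.02229813, 0.03471831, 0.07787282]), 'finger_gap': 0.085241339375569}
{'vfov': 56.945680380050035, 'cx': 312.324013160204, 'cy': 239.43352594292406, 'rvec': array([ 0.35032912, -2.77173259,  1.23234317]), 'tvec': array([0.5806248 , 0.17145644, 0.90299346])}
{'vfov': 48.468867336833405, 'cx': 315.2190456201817, 'cy': 247.54707640436345, 'rvec': array([ 2.20329823, -2.17984457,  0.07363758]), 'tvec': array([0.02416307, 0.58303314, 1.01638313])}
```

View pics/side0.png

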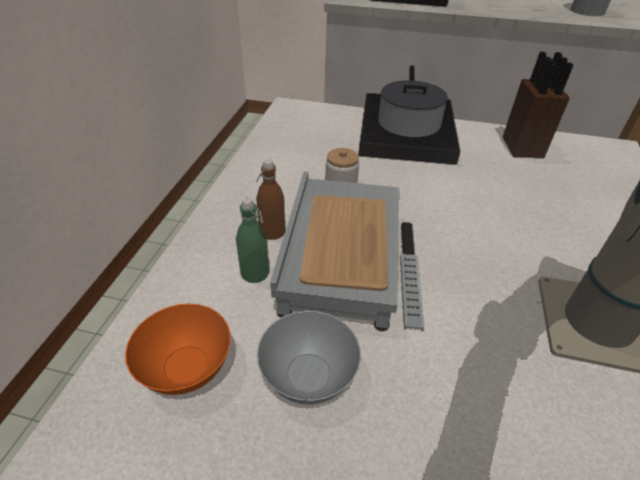

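View pics/top0.png

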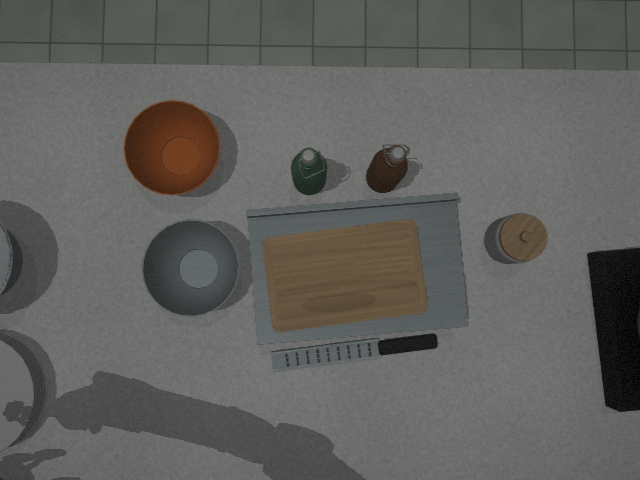

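Top view: the ledge corners are near (248,212), (459,196), (468,326) and (258,345). The board sits at about (346,275), the steel bowl at (191,268) beyond the left (+y) end, the crock at (522,240), and the grater just in front of the ledge. Next I'll measure them.

```bash
cat > h.py <<'E'
import numpy as np, cv2
from station import monitor, viewer, job, arm
def cam(n):
    c=viewer.camera(n); R=cv2.Rodrigues(c["rvec"])[0]; t=c["tvec"]; f=240/np.tan(np.radians(c["vfov"]/2))
    K=np.array([[f,0,c["cx"]],[0,f,c["cy"]],[0,0,1]])
    def ray(px,z):
        px=np.atleast_2d(px).astype(float); d=np.c_[px,np.ones(len(px))]@np.linalg.inv(K).T@R; o=-R.T@t
        return (o+d*((z-o[2])/d[:,2])[:,None])[:,:2]
    def proj(P): 
        q=np.atleast_2d(P)@R.T+t; q=q@K.T; return q[:,:2]/q[:,2:]
    return c["image"],ray,proj
def board(img):
    h=cv2.cvtColor(img,cv2.COLOR_RGB2HSV)
    m=((h[...,0]>7)&(h[...,0]<24)&(h[...,1]>70)&(h[...,2]>70)).astype(np.uint8)*255
    m=cv2.morphologyEx(m,cv2.MORPH_CLOSE,np.ones((5,5)))
    cs,_=cv2.findContours(m,cv2.RETR_EXTERNAL,cv2.CHAIN_APPROX_NONE)
    cs=[c for c in cs if 6000<cv2.contourArea(c)]
    return cs
def rect(pts):
    (c,s,a)=cv2.minAreaRect((pts*1000).astype(np.float32)); 
    return np.array(c),s,a
E
python3 - <<'E'
from h import *
img,ray,proj=cam("top")
h=cv2.cvtColor(img,cv2.COLOR_RGB2HSV)
for p in [(350,260),(190,230),(172,120),(440,260),(355,205),(520,235)]: print(p,h[p[1],p[0]])
for c in board(img):
    print(cv2.boundingRect(c),rect(ray(c[:,0],0.098)))
big=cv2.resize(img[180:380,130:480],None,fx=2.25,fy=2.25,interpolation=cv2.INTER_CUBIC); cv2.imwrite("pics/crop1.png",cv2.convertScaleAbs(big[:,:,::-1],alpha=1.6))
E
```

```text
(350, 260) [ 15  91 104]
(190, 230) [108  19  67]
(172, 120) [ 12 193  86]
(440, 260) [95 17 88]
(355, 205) [100  24  97]
(520, 235) [12 75 58]
(262, 219, 166, 113) (array([529.98773193, -21.68919373]), (168.98397827148438, 278.66436767578125), 8.090116500854492)
(124, 100, 96, 95) (array([757.66693115, 292.78799438]), (172.7337188720703, 171.8507843017578), 1.2529295682907104)
```

View pics/crop1.png

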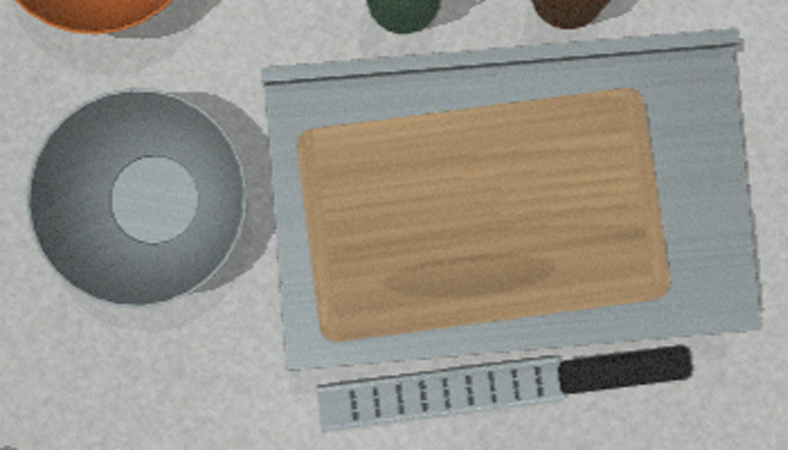

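```bash
python3 - <<'E'
from h import *
img,ray,proj=cam("top")
g=cv2.cvtColor(img,cv2.COLOR_RGB2HSV)
def px(l): return np.array(l)/2.25+[130,180]-0.28
P=px([(287,369),(761,328),(266,83),(737,45)])
W=ray(P,0.09)*1000; print(W)
fl,fr,bl,br=W
ang=lambda v: np.degrees(np.arctan2(-v[0],v[1]))
print("front len,ang",np.linalg.norm(fl-fr),ang(fl-fr),"back",np.linalg.norm(bl-br),ang(bl-br))
u=(fl-fr)/np.linalg.norm(fl-fr); n=np.array([u[1],-u[0]])
print("depth front->upstand face (228)",(bl-fl)@n,(br-fr)@n)
up=ray(px([(262,68),(738,29)]),0.11)*1000; print("upstand back top (240)",(up-fl)@n)
# bowl: circle via Hough
b=cv2.GaussianBlur(cv2.cvtColor(img,cv2.COLOR_RGB2GRAY),(3,3),0)
c=cv2.HoughCircles(b[200:335,120:252],cv2.HOUGH_GRADIENT_ALT,1,50,param1=100,param2=.5,minRadius=38,maxRadius=56)
print(c)
for q in ([(c[0][0]+[120,200,0])] if c is not None else [])+[np.array([*px([(137,197)])[0],107/2.25])]:
    ctr=ray(q[:2],.072); e=ray(q[:2]+[q[2],0],.072); print("bowl",q,ctr*1000,np.linalg.norm(e-ctr)*1000)
E
```

```text
[[ 405.14939732  132.27434639]
 [ 441.26662629 -244.40133237]
 [ 633.04910443  153.13198815]
 [ 668.15768403 -226.67151307]]
front len,ang 378.4032521021115 5.477013525635642 back 381.4227469616644 5.281344277248182
depth front->upstand face (228) 228.8500339454791 227.54745009410055
upstand back top (240) [238.35649559 237.5879688 ]
[[[71.      69.      47.62899]]]
bowl [191.         269.          47.62899017] [[537.49299624 257.8713642 ]] 87.24094609115758
bowl [190.60888889 267.27555556  47.55555556] [[540.64429387 258.66703884]] 87.1234218374779
```

```bash
cat >> h.py <<'E'
from scipy.spatial.transform import Rotation as Rn
YL=np.radians(5.38); n=np.array([np.cos(YL),np.sin(YL)]); u=np.array([-np.sin(YL),np.cos(YL)]); O=np.array([.5429,-.0459])
def L2W(x,y): return O+x/1000*n+y/1000*u
def W2L(p): d=np.asarray(p)[...,:2]-O; return np.stack([d@n,d@u],-1)*1000
def go(x,y,z,yaw):  # ledge mm, z m, yaw deg relative to ledge
    s=monitor.get_obs(); p=np.array(s["tcp_pos"]); R=Rn.from_euler("xyz",s["eef_rot"])
    T=np.array([*L2W(x,y),z]); Rt=Rn.from_euler("xyz",[np.pi,0,YL+np.radians(yaw)])
    print("at ledge",W2L(p).round(1),p[2].round(4),"yaw",np.degrees(s["eef_rot"]).round(2),"F",np.round(s["wrist_force"],1),"t",s["clock"],"q7",round(s["q"][6],2))
    print("linear",(R.inv().apply(T-p)/.2).round(3),"rot",((R.inv()*Rt).as_rotvec()/2/np.pi).round(4))
E
python3 -c "
from h import *
go(-125,25,.2,180)"
```

```text
at ledge [-250.9  680.2] 0.2307 yaw [-179.93    0.    159.32] F [-0.8  0.1  0.4] t 0.2 q7 -0.02
linear [-2.005 -2.667  0.157] rot [-0.0002 -0.     -0.0724]
```

>>> step_arm --deltas '[{"linear": [-0.15,-0.2,0],"rot": [0,0,0],"jaw": 1},{"linear": [-0.3,-0.4,0],"rot": [0,0,0],"jaw": 1},{"linear": [-0.45,-0.6,0],"rot": [0,0,0],"jaw": 1},{"linear": [-0.6,-0.8,0],"rot": [0,0,0],"jaw": 1},{"linear": [-0.75,-1,0],"rot": [0,0,0],"jaw": 1}]'

```text
clock: 0.7
tcp_pos: [0.2994, 0.3661, 0.2313]
eef_rot: [3.141, 0.0, 2.781]
wrist_force: [1.5, -0.4, 0.4]
finger_gap: 0.0854
```

>>> step_arm --deltas '[{"linear": [-0.15,-0.2,0],"rot": [0,0,0],"jaw": 1},{"linear": [-0.3,-0.4,0],"rot": [0,0,0],"jaw": 1},{"linear": [-0.45,-0.6,0],"rot": [0,0,0],"jaw": 1},{"linear": [-0.6,-0.8,0],"rot": [0,0,0],"jaw": 1},{"linear": [-0.75,-1,0],"rot": [0,0,0],"jaw": 1}]'

```text
clock: 1.2
tcp_pos: [0.3692, 0.1262, 0.2315]
eef_rot: [3.141, 0.001, 2.781]
wrist_force: [1.2, 1.2, 0.9]
finger_gap: 0.0852
```

```bash
python3 -c "
from h import *
go(-125,25,.15,180)"
```

```text
at ledge [-156.8  187.6] 0.2315 yaw [1.7996e+02 3.0000e-02 1.5935e+02] F [1.2 1.2 0.9] t 1.2 q7 0.86
linear [-0.499 -0.661  0.408] rot [ 0.0001  0.0001 -0.0723]
```

>>> step_arm --deltas '[{"linear": [-0.15,-0.2,0.1],"rot": [0,0,-0.018],"jaw": 1},{"linear": [-0.3,-0.4,0.2],"rot": [0,0,-0.036],"jaw": 1},{"linear": [-0.5,-0.66,0.3],"rot": [0,0,-0.055],"jaw": 1},{"linear": [-0.5,-0.66,0.41],"rot": [0,0,-0.0723],"jaw": 1},{"linear": [-0.5,-0.66,0.41],"rot": [0,0,-0.0723],"jaw": 1}]'

```text
clock: 1.7
tcp_pos: [0.4147, -0.0357, 0.1466]
eef_rot: [-3.141, -0.005, -3.055]
wrist_force: [-0.6, 0.6, -0.2]
finger_gap: 0.0855
```

```bash
python3 - <<'E'
from h import *
go(-125,25,.082,180)
for n_ in("top","wrist"):
    c=viewer.camera(n_); cv2.imwrite(f"pics/{n_}2.png",c["image"][:,:,::-1])
E
```

```text
at ledge [-126.6   22.2] 0.1466 yaw [-179.94   -0.29 -175.05] F [-0.6  0.6 -0.2] t 1.7 q7 1.68
linear [-0.01   0.014  0.323] rot [-0.0002 -0.0008 -0.0012]
```

View pics/wrist2.png

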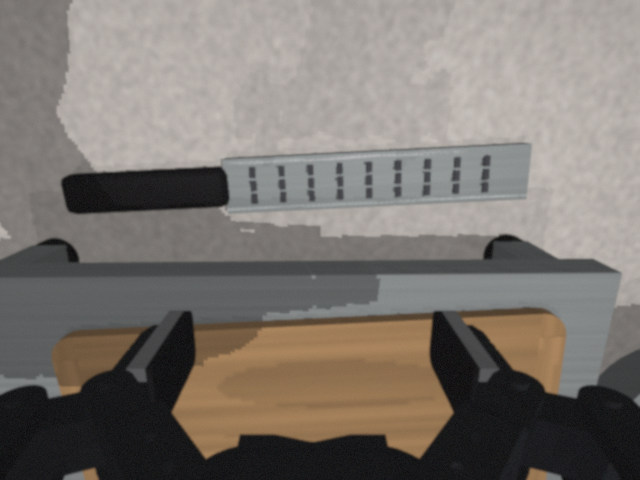

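View pics/top2.png

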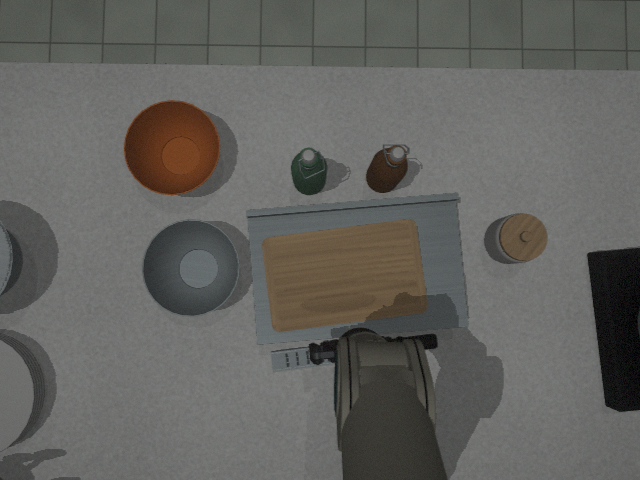

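The open gripper is in front of the board, with both fingertips clear of its front edge. I'll descend and feel for the ledge.

>>> step_arm --deltas '[{"linear": [-0.01,0.014,0.15],"rot": [0,-0.0008,-0.0012],"jaw": 1},{"linear": [-0.01,0.014,0.25],"rot": [0,-0.0008,-0.0012],"jaw": 1},{"linear": [-0.01,0.014,0.29],"rot": [0,-0.0008,-0.0012],"jaw": 1},{"linear": [-0.01,0.014,0.3],"rot": [0,-0.0008,-0.0012],"jaw": 1},{"linear": [-0.01,0.014,0.3],"rot": [0,-0.0008,-0.0012],"jaw": 1}]'

```text
clock: 2.3
tcp_pos: [0.418, -0.027, 0.09]
eef_rot: [3.142, 0.006, -3.039]
wrist_force: [0.4, 1.0, 0.2]
finger_gap: 0.0853
```

```bash
python3 -c "
from h import *
go(-125,25,.080,180)
c=viewer.camera('side'); cv2.imwrite('pics/side3.png',cv2.resize(c['image'][180:340,250:450],None,fx=4,fy=3.75)[:,:,::-1])
c=viewer.camera('wrist'); cv2.imwrite('pics/wrist3.png',c['image'][:,:,::-1])
"
```

```text
at ledge [-122.5   30.5] 0.09 yaw [ 180.      0.35 -174.15] F [0.4 1.  0.2] t 2.3 q7 1.67
linear [ 0.013 -0.027  0.05 ] rot [0.     0.001  0.0013]
```

View pics/side3.png

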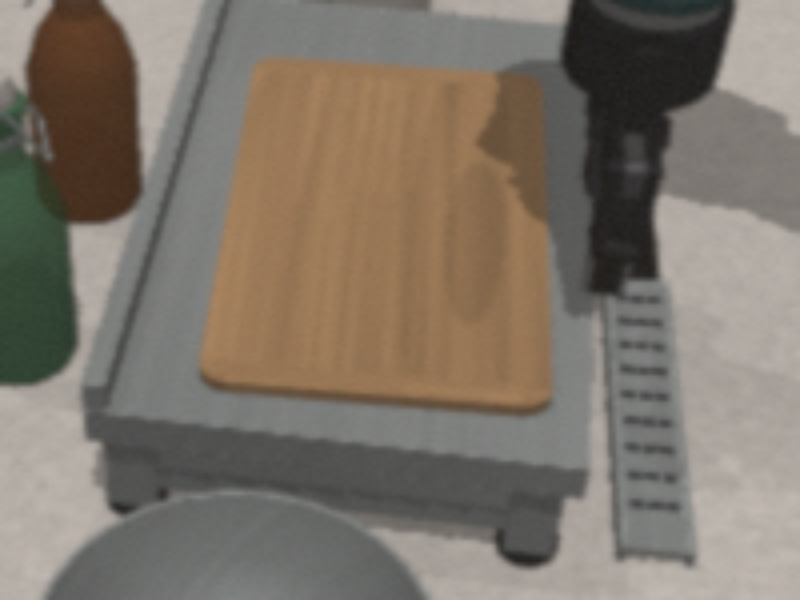

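View pics/wrist3.png

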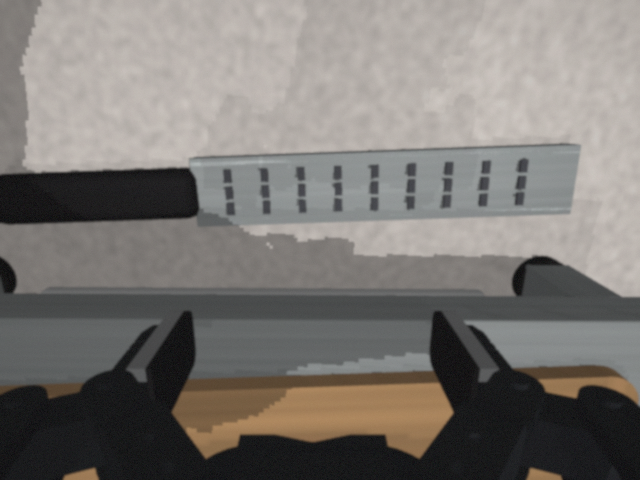

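>>> step_arm --deltas '[{"linear": [0.01,-0.01,0.02],"rot": [0,0.001,0.0013],"jaw": 1},{"linear": [0.01,-0.01,0.03],"rot": [0,0.001,0.0013],"jaw": 1},{"linear": [0.01,-0.01,0.04],"rot": [0,0.001,0.0013],"jaw": 1},{"linear": [0.01,-0.01,0.045],"rot": [0,0.001,0.0013],"jaw": 1},{"linear": [0.01,-0.01,0.045],"rot": [0,0.001,0.0013],"jaw": 1}]'

```text
clock: 2.9
tcp_pos: [0.4157, -0.03, 0.0801]
eef_rot: [3.141, -0.002, -3.049]
wrist_force: [0.7, -0.1, 0.2]
finger_gap: 0.0852
```

```bash
python3 -c "
from h import *
go(-100,25,.080,180)
c=viewer.camera('wrist'); cv2.imwrite('pics/wrist4.png',c['image'][:,:,::-1])
"
```

```text
at ledge [-125.1   27.7] 0.0801 yaw [ 1.7999e+02 -9.0000e-02 -1.7469e+02] F [ 0.7 -0.1  0.2] t 2.9 q7 1.67
linear [-0.126 -0.014  0.   ] rot [ 0.     -0.0003 -0.0002]
```

View pics/wrist4.png

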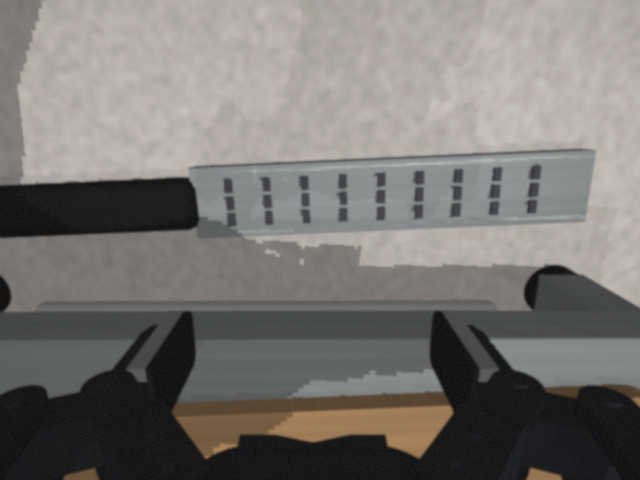

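>>> step_arm --deltas '[{"linear": [-0.03,-0.01,0],"rot": [0,0,0],"jaw": 1},{"linear": [-0.06,-0.01,0],"rot": [0,0,0],"jaw": 1},{"linear": [-0.09,-0.01,0],"rot": [0,0,0],"jaw": 1},{"linear": [-0.12,-0.01,0],"rot": [0,0,0],"jaw": 1},{"linear": [-0.13,-0.01,0],"rot": [0,0,0],"jaw": 1}]'

```text
clock: 3.45
tcp_pos: [0.4419, -0.0293, 0.0801]
eef_rot: [3.141, -0.002, -3.048]
wrist_force: [-3.1, 0.6, 1.3]
finger_gap: 0.0851
```

```bash
python3 -c "
from h import *
go(-80,25,.080,180)
img,ray,proj=cam('top')
for c in board(img)[:]:
    w=ray(c[:,0],.098); r=rect(w); print(r, W2L(r[0]/1000), 'back edge', np.sort(W2L(w)[:,0])[-5:])
c=viewer.camera('wrist'); cv2.imwrite('pics/wrist5.png',c['image'][:,:,::-1])
"
```

```text
at ledge [-99.  26.] 0.0801 yaw [ 1.7998e+02 -1.4000e-01 -1.7464e+02] F [-3.1  0.6  1.3] t 3.45 q7 1.67
linear [-0.095 -0.005  0.   ] rot [ 0.0001 -0.0004 -0.0001]
(array([538.06121826, -22.53829956]), (168.94825744628906, 278.74798583984375), 6.590673446655273) [-2.6270542 23.7124744] back edge [83.61558823 83.74952639 83.76441475 83.91323863 84.06205987]
(array([757.66717529, 292.77774048]), (172.7337188720703, 171.83029174804688), 1.2529295682907104) [245.57576585 317.04904148] back edge [331.61602689 331.76440598 331.9127824  332.06115616 332.20952726]
```

View pics/wrist5.png

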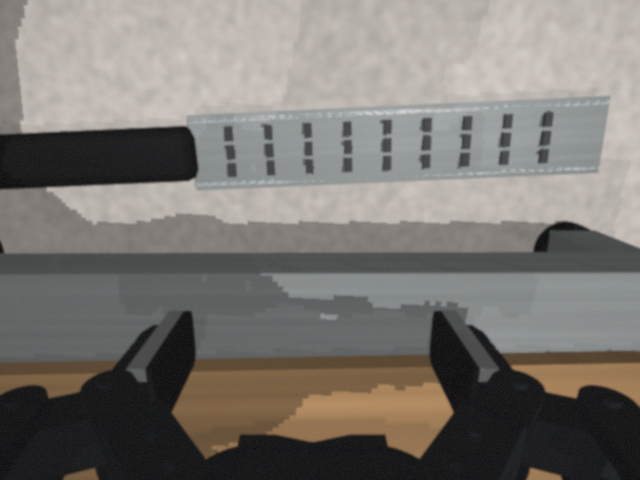

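The board is moving and squaring up: 3 N, ledge x = −2.6 mm, relative yaw 1.2°. I'll keep pushing.

>>> step_arm --deltas '[{"linear": [-0.02,0,0],"rot": [0,0,0],"jaw": 1},{"linear": [-0.04,0,0],"rot": [0,0,0],"jaw": 1},{"linear": [-0.06,0,0],"rot": [0,0,0],"jaw": 1},{"linear": [-0.08,0,0],"rot": [0,0,0],"jaw": 1},{"linear": [-0.1,0,0],"rot": [0,0,0],"jaw": 1}]'

```text
clock: 4.05
tcp_pos: [0.4623, -0.0279, 0.0802]
eef_rot: [-3.141, -0.001, -3.049]
wrist_force: [-2.6, -0.2, 0.4]
finger_gap: 0.0854
```

>>> step_arm --deltas '[{"linear": [-0.01,0,0],"rot": [0,0,0],"jaw": 1},{"linear": [-0.02,0,0],"rot": [0,0,0],"jaw": 1}]'

```text
clock: 4.25
tcp_pos: [0.4659, -0.0274, 0.0802]
eef_rot: [-3.142, -0.002, -3.049]
wrist_force: [-2.1, 0.2, 0.8]
finger_gap: 0.0854
```

```bash
cat > b.py <<'E'
from h import *
go(-73,25,.080,180)
img,ray,proj=cam('top')
for c in board(img):
    w=ray(c[:,0],.098); r=rect(w)
    if r[1][1]>200 or r[1][0]>200: 
      print(r, W2L(r[0]/1000)); l=W2L(w); 
      for a in(-80,-40,0,40,80): k=abs(l[:,1]-W2L(r[0]/1000)[1]-a)<6; print(a, l[k,0].max().round(1))
E
python3 b.py
```

```text
at ledge [-74.9  25.6] 0.0802 yaw [-1.8000e+02 -9.0000e-02 -1.7469e+02] F [-2.1  0.2  0.8] t 4.25 q7 1.67
linear [-0.01  -0.003  0.001] rot [-0.     -0.0002 -0.0002]
(array([561.13067627, -22.6464386 ]), (169.01853942871094, 278.40924072265625), 5.215126991271973) [20.33063796 21.44180112]
-80 104.6
-40 104.4
0 104.1
40 104.8
80 105.1
```

>>> step_arm --deltas '[{"linear": [-0.006,0,0],"rot": [0,0,0],"jaw": 1},{"linear": [-0.012,0,0],"rot": [0,0,0],"jaw": 1},{"linear": [-0.015,0,0],"rot": [0,0,0],"jaw": 1}]'

```text
clock: 4.6
tcp_pos: [0.4671, -0.0273, 0.0801]
eef_rot: [3.141, -0.005, -3.049]
wrist_force: [-5.9, -0.8, 2.9]
finger_gap: 0.0853
```

>>> step_arm --deltas '[{"linear": [-0.005,0,0],"rot": [0,0,0],"jaw": 1},{"linear": [-0.005,0,0],"rot": [0,0,0],"jaw": 1}]'

```text
clock: 4.8
tcp_pos: [0.4671, -0.0273, 0.0801]
eef_rot: [3.141, -0.006, -3.049]
wrist_force: [-7.2, -0.4, 5.2]
finger_gap: 0.0854
```

```bash
python3 b.py
```

```text
at ledge [-73.8  25.6] 0.0801 yaw [ 179.99   -0.37 -174.7 ] F [-7.2 -0.4  5.2] t 4.8 q7 1.67
linear [-0.004 -0.003  0.   ] rot [ 0.     -0.001  -0.0002]
(array([562.58477783, -22.51152039]), (169.57974243164062, 278.503662109375), 5.255834102630615) [21.79098389 21.43978727]
-80 105.8
-40 105.9
0 105.9
40 105.6
80 105.2
```

The board is against the upstand: force rose to 7 N, and its yaw of 5.26° matches the ledge. I'll retract and move around to the right end.

>>> step_arm --deltas '[{"linear": [0.05,0,0],"rot": [0,0,0],"jaw": 1},{"linear": [0.15,0,-0.05],"rot": [0,0,0],"jaw": 1},{"linear": [0.2,0,-0.25],"rot": [0,0,0],"jaw": 1},{"linear": [0.2,0,-0.5],"rot": [0,0,0],"jaw": 1},{"linear": [0.2,0,-0.55],"rot": [0,0,0],"jaw": 1}]'

```text
clock: 5.35
tcp_pos: [0.4336, -0.0307, 0.1947]
eef_rot: [-3.141, 0.01, -3.049]
wrist_force: [1.3, 0.2, -0.5]
finger_gap: 0.0853
```

```bash
python3 - <<'E'
from h import *
exec(open('b.py').read())
go(23,-155,.19,90)
print("crock",W2L(ray([(522,238)],.1)))
cv2.imwrite('pics/top6.png',cv2.convertScaleAbs(cv2.resize(img[170:380,130:480],None,fx=2.25,fy=2.25)[:,:,::-1],alpha=1.5))
E
```

```text
at ledge [-107.4   25.3] 0.1947 yaw [-179.94    0.57 -174.69] F [ 1.3  0.2 -0.5] t 5.35 q7 1.67
linear [-0.166 -0.001  0.575] rot [-0.0002  0.0016 -0.0002]
(array([562.33935547, -22.62417603]), (169.26943969726562, 278.6817626953125), 5.20557975769043) [21.53607999 21.3506389 ]
-80 105.8
-40 105.9
0 105.9
40 105.6
80 105.2
at ledge [-107.3   25.4] 0.1943 yaw [-179.94    0.55 -174.68] F [0.5 0.5 0.8] t 5.4 q7 1.67
linear [-0.652 -0.901  0.029] rot [0.0011 0.0013 0.2498]
crock [[  28.07202645 -297.70885771]]
```

View pics/top6.png

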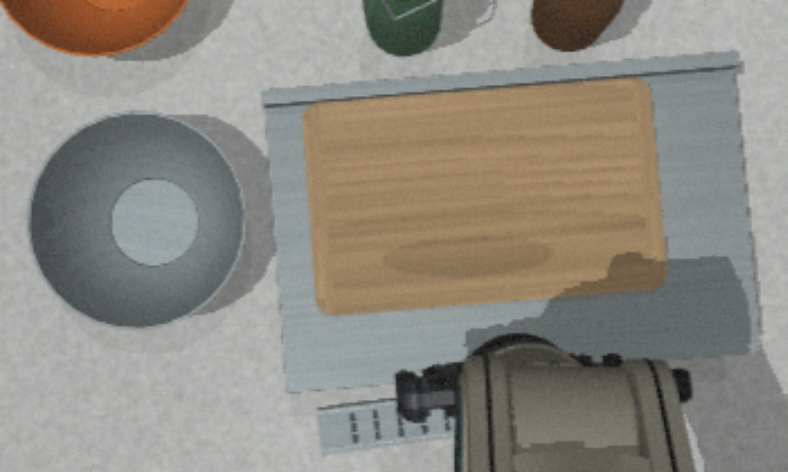

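>>> step_arm --deltas '[{"linear": [0,-0.2,0],"rot": [0,0,0.023],"jaw": 1},{"linear": [-0.05,-0.4,0],"rot": [0,0,0.046],"jaw": 1},{"linear": [-0.15,-0.6,0],"rot": [0,0,0.069],"jaw": 1},{"linear": [-0.25,-0.8,0],"rot": [0,0,0.092],"jaw": 1},{"linear": [-0.4,-0.9,0],"rot": [0,0,0.115],"jaw": 1}]'

```text
clock: 5.9
tcp_pos: [0.5259, -0.2076, 0.1892]
eef_rot: [-3.138, 0.0, 2.5]
wrist_force: [0.3, -0.1, -0.8]
finger_gap: 0.0855
```

```bash
python3 -c "
from h import *
go(23,-155,.17,90)"
```

```text
at ledge [ -32.1 -159.4] 0.1892 yaw [-1.7980e+02  2.0000e-02  1.4326e+02] F [ 0.3 -0.1 -0.8] t 5.9 q7 1.41
linear [-0.19   0.201  0.096] rot [-0.0005  0.0003  0.133 ]
```

>>> step_arm --deltas '[{"linear": [-0.1,0.1,0],"rot": [0,0,0.023],"jaw": 1},{"linear": [-0.19,0.2,0.05],"rot": [0,0,0.046],"jaw": 1},{"linear": [-0.19,0.2,0.1],"rot": [0,0,0.069],"jaw": 1},{"linear": [-0.19,0.2,0.1],"rot": [0,0,0.092],"jaw": 1},{"linear": [-0.19,0.2,0.1],"rot": [0,0,0.115],"jaw": 1}]'

```text
clock: 6.4
tcp_pos: [0.5805, -0.1924, 0.1679]
eef_rot: [-3.139, 0.0, 1.784]
wrist_force: [0.6, -0.3, 0.3]
finger_gap: 0.0851
```

>>> step_arm --deltas '[{"linear": [0,0,0],"rot": [0,0,0.018],"jaw": 1},{"linear": [0,0,0],"rot": [0,0,0.018],"jaw": 1}]'

```text
clock: 6.6
tcp_pos: [0.5806, -0.1924, 0.1685]
eef_rot: [-3.139, 0.001, 1.676]
wrist_force: [0.6, -0.4, 0.1]
finger_gap: 0.0854
```

```bash
python3 -c "
from h import *
go(23,-155,.1,90)"
```

```text
at ledge [  23.7 -149.4] 0.1685 yaw [-1.7984e+02  5.0000e-02  9.6040e+01] F [ 0.6 -0.4  0.1] t 6.6 q7 0.72
linear [-0.028 -0.003  0.343] rot [-0.0004  0.0002  0.0018]
```

>>> step_arm --deltas '[{"linear": [-0.028,-0.003,0.2],"rot": [-0.0004,0,0.0018],"jaw": 1},{"linear": [-0.028,-0.003,0.3],"rot": [-0.0004,0,0.0018],"jaw": 1},{"linear": [-0.028,-0.003,0.38],"rot": [-0.0004,0,0.0018],"jaw": 1},{"linear": [-0.028,-0.003,0.41],"rot": [-0.0004,0,0.0018],"jaw": 1},{"linear": [-0.028,-0.003,0.42],"rot": [-0.0004,0,0.0018],"jaw": 1}]'

```text
clock: 7.1
tcp_pos: [0.5802, -0.1981, 0.0851]
eef_rot: [3.142, -0.0, 1.666]
wrist_force: [0.8, -0.1, 0.3]
finger_gap: 0.0853
```

>>> step_arm --deltas '[{"linear": [0,0,0.02],"rot": [0,0,0],"jaw": 1},{"linear": [0,0,0.02],"rot": [0,0,0],"jaw": 1}]'

```text
clock: 7.3
tcp_pos: [0.5809, -0.1983, 0.0823]
eef_rot: [3.14, 0.0, 1.665]
wrist_force: [-0.3, 0.6, 0.4]
finger_gap: 0.0853
```

```bash
python3 -c "
from h import *
go(23,-125,.080,90)
c=viewer.camera('side'); cv2.imwrite('pics/side7.png',c['image'][:,:,::-1])"
```

```text
at ledge [  23.5 -155.3] 0.0823 yaw [1.7989e+02 2.0000e-02 9.5420e+01] F [-0.3  0.6  0.4] t 7.3 q7 0.77
linear [ 0.151 -0.002  0.012] rot [0.0003 0.     0.0001]
```

View pics/side7.png

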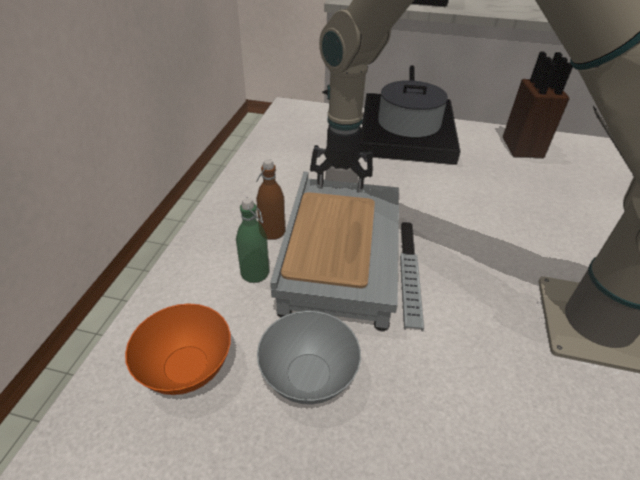

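The fingers are behind the board's right end and its surroundings are clear. Now I'll slide it along +y (tool +x).

>>> step_arm --deltas '[{"linear": [0.05,0,0.01],"rot": [0,0,0],"jaw": 1},{"linear": [0.09,0,0.01],"rot": [0,0,0],"jaw": 1},{"linear": [0.12,0,0.01],"rot": [0,0,0],"jaw": 1},{"linear": [0.15,0,0.01],"rot": [0,0,0],"jaw": 1},{"linear": [0.18,0,0.01],"rot": [0,0,0],"jaw": 1}]'

```text
clock: 7.85
tcp_pos: [0.5773, -0.1623, 0.0803]
eef_rot: [3.14, 0.001, 1.665]
wrist_force: [0.2, -1.3, -0.8]
finger_gap: 0.0856
```

>>> step_arm --deltas '[{"linear": [0.03,0,0],"rot": [0,0,0],"jaw": 1},{"linear": [0.06,0,0],"rot": [0,0,0],"jaw": 1},{"linear": [0.09,0,0],"rot": [0,0,0],"jaw": 1},{"linear": [0.12,0,0],"rot": [0,0,0],"jaw": 1}]'

```text
clock: 8.25
tcp_pos: [0.575, -0.1383, 0.0802]
eef_rot: [3.14, 0.0, 1.665]
wrist_force: [0.5, -3.2, -0.8]
finger_gap: 0.0856
```

```bash
python3 - <<'E'
exec(open('b.py').read())
go(23,-33,.080,90)
cv2.imwrite('pics/top8.png',img[:,:,::-1])
cv2.imwrite('pics/top8.png',cv2.convertScaleAbs(cv2.resize(img[170:380,130:480],None,fx=2.25,fy=2.25)[:,:,::-1],alpha=1.5))
E
```

```text
at ledge [ 23.3 -95. ] 0.0802 yaw [1.7991e+02 2.0000e-02 9.5380e+01] F [ 0.5 -3.2 -0.8] t 8.25 q7 0.71
linear [ 0.6   -0.482  0.   ] rot [ 1.0e-04  3.0e-04 -2.5e-01]
(array([558.78222656,  12.65242004]), (169.29693603515625, 278.76605224609375), 5.2763848304748535) [21.30218266 56.8053521 ]
-80 105.8
-40 105.5
0 105.3
40 105.8
80 106.1
at ledge [ 23.4 -93.4] 0.0801 yaw [ 1.7993e+02 -6.0000e-02  9.5450e+01] F [ 0.3 -1.3  1.7] t 8.3 q7 0.7
linear [ 0.302 -0.002  0.001] rot [ 0.0002 -0.0002  0.0002]
```

View pics/top8.png

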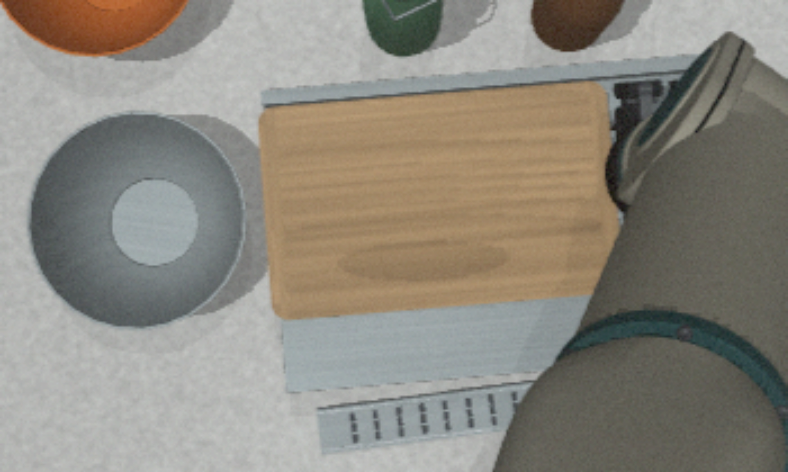

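It stays flush and is sliding. I'll continue about 50 mm, then measure again.

>>> step_arm --deltas '[{"linear": [0.03,0,0],"rot": [0,0,0],"jaw": 1},{"linear": [0.06,0,0],"rot": [0,0,0],"jaw": 1},{"linear": [0.09,0,0],"rot": [0,0,0],"jaw": 1},{"linear": [0.12,0,0],"rot": [0,0,0],"jaw": 1},{"linear": [0.14,0,0],"rot": [0,0,0],"jaw": 1}]'

```text
clock: 8.8
tcp_pos: [0.5723, -0.1099, 0.0801]
eef_rot: [3.14, -0.0, 1.665]
wrist_force: [0.6, -2.9, 1.4]
finger_gap: 0.0854
```

>>> step_arm --deltas '[{"linear": [0.03,0,0],"rot": [0,0,0],"jaw": 1},{"linear": [0.06,0,0],"rot": [0,0,0],"jaw": 1},{"linear": [0.09,0,0],"rot": [0,0,0],"jaw": 1},{"linear": [0.1,0,0],"rot": [0,0,0],"jaw": 1},{"linear": [0.1,0,0],"rot": [0,0,0],"jaw": 1}]'

```text
clock: 9.3
tcp_pos: [0.5703, -0.0896, 0.08]
eef_rot: [3.141, -0.001, 1.666]
wrist_force: [0.1, -0.0, 0.3]
finger_gap: 0.0853
```

```bash
python3 - <<'E'
exec(open('b.py').read())
l=W2L(ray(max(board(img),key=cv2.contourArea)[:,0],.098)); print("left end y",l[abs(l[:,0]-22)<50][:,1].max(), [l[abs(l[:,0]-a)<5][:,1].max().round(1) for a in(-40,0,20,40,80)])
go(23,-33,.080,90)
cv2.imwrite('pics/top9.png',cv2.convertScaleAbs(cv2.resize(img[170:380,130:480],None,fx=2.25,fy=2.25)[:,:,::-1],alpha=1.5))
c=viewer.camera('side'); cv2.imwrite('pics/side9.png',c['image'][:,:,::-1])
E
```

```text
at ledge [ 23.2 -46. ] 0.08 yaw [ 1.7995e+02 -7.0000e-02  9.5440e+01] F [ 0.1 -0.   0.3] t 9.3 q7 0.65
linear [ 0.356 -0.481  0.   ] rot [ 0.0003 -0.     -0.2498]
(array([554.31274414,  61.37059784]), (169.65480041503906, 278.87884521484375), 5.466640949249268) [ 21.42024429 105.72797654]
-80 105.8
-40 105.7
0 105.7
40 105.3
80 105.0
left end y 245.09706809403812 [np.float64(244.7), np.float64(245.1), np.float64(245.0), np.float64(244.3), np.float64(245.0)]
at ledge [ 23.1 -46.1] 0.0799 yaw [ 1.7997e+02 -8.0000e-02  9.5430e+01] F [-1.   0.4  0.1] t 9.35 q7 0.65
linear [ 0.065 -0.    -0.   ] rot [ 0.0001 -0.0002  0.0001]
```

View pics/top9.png

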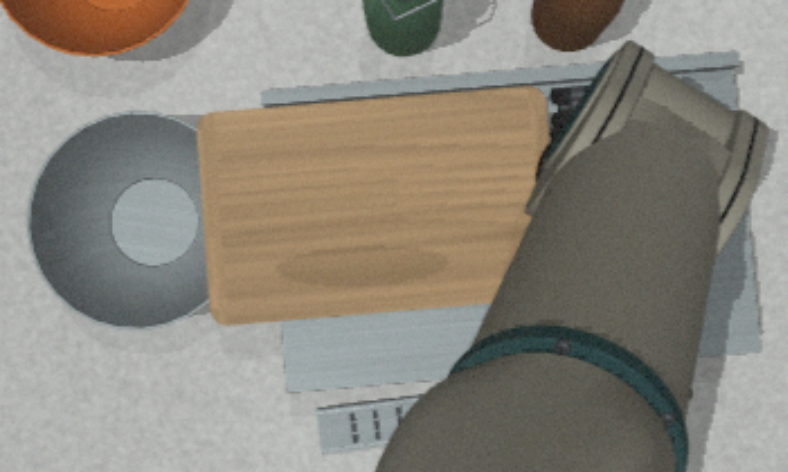

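View pics/side9.png

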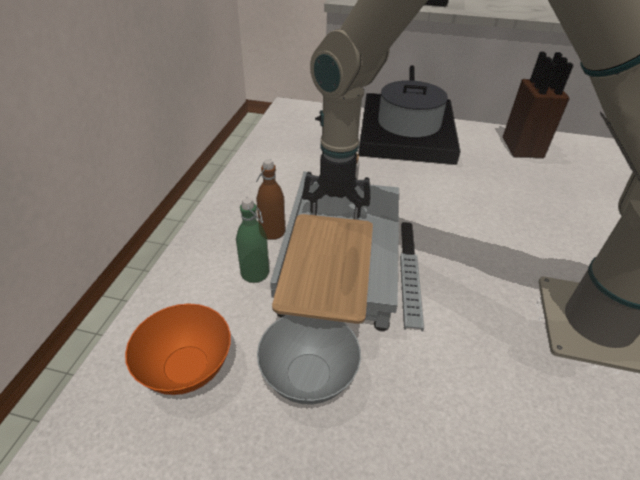

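```bash
python3 - <<'E'
from h import *
img,ray,proj=cam('side')
g=cv2.GaussianBlur(cv2.cvtColor(img,cv2.COLOR_RGB2GRAY),(3,3),0)
im0=cv2.imread('pics/top0.png',0)
p=np.array([[154,200]])/2.25+[130,180]
print("base",W2L(ray(p,.004)))
# side rim extremes projected onto rim plane
s=cv2.imread('pics/side0.png')
for nm,q in dict(left=(258.5,355),right=(359.5,352),near=(309,398),).items(): print(nm,W2L(ray([q],.072)))
for r in(90,): 
    a=np.linspace(0,2*np.pi,200); c=L2W(25,303); P=np.c_[c[0]+.09*np.cos(a),c[1]+.09*np.sin(a),np.full(200,.072)]
    for n_ in("side","top"):
        i,ra,pr=cam(n_); cv2.polylines(i:=i.copy(),[pr(P).round().astype(int)],True,(255,0,0),1)
        x,y=((230,290) if n_=="side" else(130,200)); cv2.imwrite(f"pics/bowl_{n_}.png",cv2.convertScaleAbs(cv2.resize(i[y:y+130,x:x+150],None,fx=4,fy=4)[:,:,::-1],alpha=1.5))
E
```

```text
base [[312.83558437  84.48104089]]
left [[110.1720118  324.19974892]]
right [[-59.72937181 290.69560055]]
near [[ 12.83992012 387.91069888]]
```

View pics/bowl_side.png

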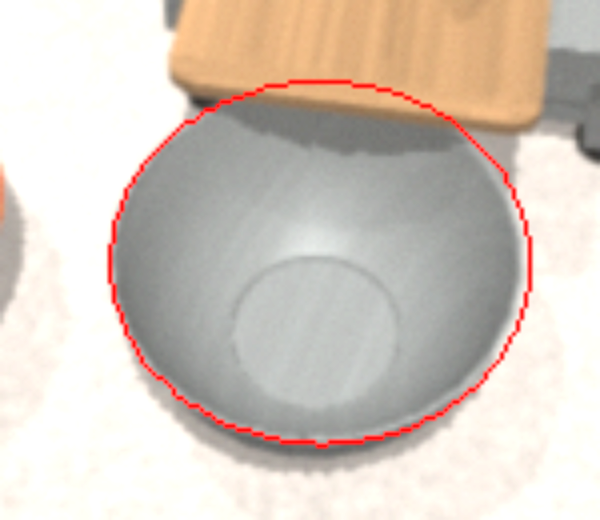

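View pics/bowl_top.png

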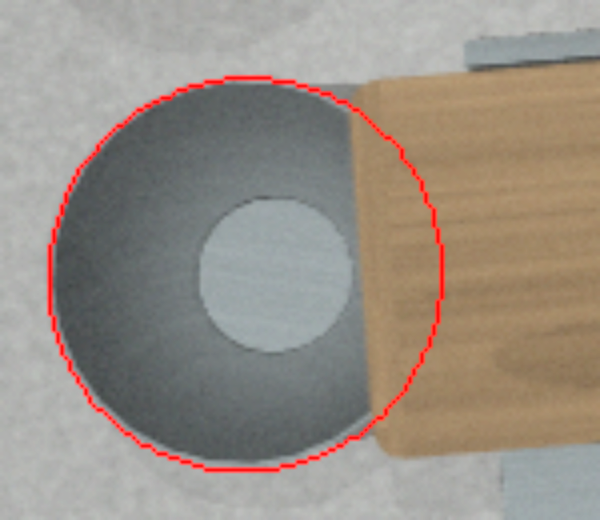

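The predicted bowl rim matches both views, so the bowl centre is at ledge y ≈ 303 mm and the end target is 258 mm. The end is now at about 245 mm, so there are about 13 mm to go.

>>> step_arm --deltas '[{"linear": [0.02,0,0],"rot": [0,0,0],"jaw": 1},{"linear": [0.04,0,0],"rot": [0,0,0],"jaw": 1},{"linear": [0.055,0,0],"rot": [0,0,0],"jaw": 1},{"linear": [0.065,0,0],"rot": [0,0,0],"jaw": 1},{"linear": [0.065,0,0],"rot": [0,0,0],"jaw": 1}]'

```text
clock: 10.05
tcp_pos: [0.5691, -0.077, 0.08]
eef_rot: [3.141, -0.001, 1.665]
wrist_force: [0.1, 0.5, -0.8]
finger_gap: 0.0856
```

```bash
cat > e.py <<'E'
exec(open('b.py').read())
l=W2L(ray(max(board(img),key=cv2.contourArea)[:,0],.098)); print("left end y", [l[abs(l[:,0]-a)<5][:,1].max().round(1) for a in(-40,0,20,40,80)])
E
python3 e.py
```

```text
at ledge [ 23.2 -33.4] 0.08 yaw [ 1.7994e+02 -4.0000e-02  9.5420e+01] F [ 0.1  0.5 -0.8] t 10.05 q7 0.63
linear [ 0.292 -0.481 -0.   ] rot [ 2.000e-04  0.000e+00 -2.499e-01]
(array([553.13806152,  73.86790466]), (169.2747039794922, 278.7138671875), 5.354437351226807) [ 21.42249381 118.28036883]
-80 105.4
-40 105.1
0 106.0
40 106.1
80 105.6
left end y [np.float64(257.1), np.float64(257.6), np.float64(257.6), np.float64(256.7), np.float64(257.5)]
```

>>> step_arm --deltas '[{"linear": [-0.05,0,0],"rot": [0,0,0],"jaw": 1},{"linear": [-0.15,0,-0.05],"rot": [0,0,0],"jaw": 1},{"linear": [-0.2,0,-0.25],"rot": [0,0,0],"jaw": 1},{"linear": [-0.2,-0.1,-0.5],"rot": [0,0,0],"jaw": 1},{"linear": [-0.2,-0.3,-0.7],"rot": [0,0,0],"jaw": 1}]'

```text
clock: 10.6
tcp_pos: [0.522, -0.1256, 0.2157]
eef_rot: [3.136, 0.003, 1.663]
wrist_force: [0.1, 0.6, 1.5]
finger_gap: 0.0856
```

>>> step_arm --deltas '[{"linear": [-0.2,-0.15,0],"rot": [0,0,0],"jaw": 1},{"linear": [-0.4,-0.3,0],"rot": [0,0,0],"jaw": 1},{"linear": [-0.6,-0.4,0],"rot": [0,0,0],"jaw": 1},{"linear": [-0.6,-0.4,0],"rot": [0,0,0],"jaw": 1}]'

```text
clock: 11.0
tcp_pos: [0.4475, -0.259, 0.2146]
eef_rot: [3.14, 0.006, 1.651]
wrist_force: [-0.2, 0.3, 0.8]
finger_gap: 0.0855
```

```bash
cat >> e.py <<'E'
cv2.imwrite('pics/top10.png',cv2.convertScaleAbs(cv2.resize(img[190:290,150:420],None,fx=2.9,fy=2.9,interpolation=cv2.INTER_CUBIC)[:,:,::-1],alpha=1.5))
c=viewer.camera('side'); cv2.imwrite('pics/side10.png',cv2.resize(c['image'][150:410,90:450],None,fx=2.2,fy=2.2,interpolation=cv2.INTER_CUBIC)[:,:,::-1])
E
python3 e.py
```

```text
at ledge [-115.  -203.2] 0.2146 yaw [179.9    0.36  94.61] F [-0.2  0.3  0.8] t 11.0 q7 0.89
linear [1.148 0.193 0.666] rot [-0.0006  0.001  -0.2521]
(array([553.23193359,  73.86012268]), (169.14236450195312, 278.7881164550781), 5.332039833068848) [ 21.51522271 118.26381961]
-80 105.4
-40 105.1
0 106.0
40 106.1
80 105.6
left end y [np.float64(257.1), np.float64(257.6), np.float64(256.5), np.float64(256.7), np.float64(257.5)]
```

View pics/top10.png

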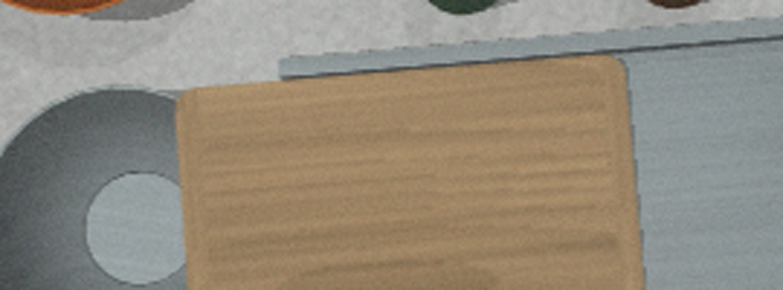

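View pics/side10.png

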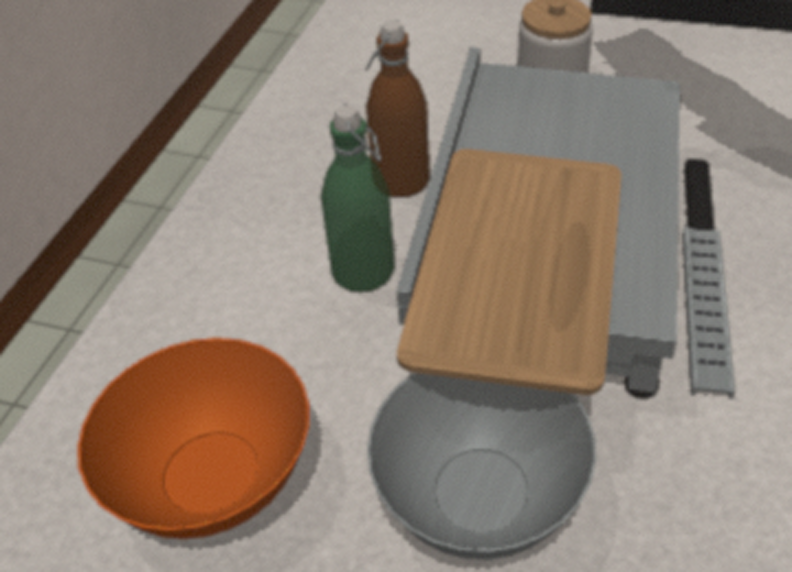

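The views show the board's back edge along the upstand with no visible gap. Its position is unchanged from when it was pressed there, its end hangs over the steel bowl, and nothing else has moved.

```bash
python3 -c "
from station import job
print(job.job_done())"
```

```text
the job is handed in; nothing more can be done
None
```

The board is flush against the upstand, its left end hangs over the steel bowl, and I have handed the job in (clock about 11 s of the 67 s allowed). I pushed it back with the open fingertips until the force rose to about 7 N at the upstand. I then slid it about 97 mm along the ledge from its right end, and backed the arm clear of everything.

What the last checks showed:
- **Flush:** the board's yaw was 5.33°, against 5.3–5.5° measured for the ledge. Its measured origin was x = 21.5 mm, the same as just after it was pressed against the upstand. That is 1.5 mm short of the nominal 23 mm; I put it down to the roughly 2 mm camera calibration, because contact was felt and no gap shows in the pictures.
- **Overhang:** the board's left end is at ledge y of about 257–258 mm. The target was 258 mm, halfway between the bowl's near rim (213 mm) and its middle (303 mm).
- **Other objects:** the bowl, crock, bottles and grater look unmoved in the final top and side views. The board lies flat.

No check failed. One small disagreement: the bowl's rim radius measured 87 mm against the given 90 mm. A 90 mm circle about the same centre matched the rim in both views to about a pixel.

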